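# Press a glued carton under the sliding sash of a packing-bench press

### The arm

A 6-joint arm with a two-finger parallel gripper is mounted at the origin on the work surface. World frame = base frame: x ahead of the robot, y to its left, z up, the work surface at z = 0. Lengths are in mm, angles in rad, forces in N, time in s.
With the tool pointing down it reaches from about 400 to 925 mm from the base axis. Payload 12.5 kg.
Tool frame: the origin (TCP) lies on the mounting face of the last link; the fingertips stand 190 mm ahead of it and the grasp point (between the pads) lies 171 mm ahead of it; z points along the fingers, y is the line along which they close (so a half turn about z gives the same grasp; the last joint's range is limited). The gripper opens to 95 mm and grips with 3 to 60 N. Pads are 20 mm wide; open, the fingers measure 119 mm over their backs; the gripper's body (75 mm by 180 mm) begins 59 mm behind the grasp point.
Start: joints at [1.002, 0.491, 1.559, -0, 1.092, -0.106], TCP at [279.012, 559.265, 404.761] pointing down, gripper open.
Joint ranges: [-3.1, 3.1], [-0.84, 2.19], [0.05, 2.79], [-1.13, 4.28], [0.06, 2.93], [-2.69, 2.69]. Speed limits (rad/s): [2.22, 2.22, 2.79, 3.14, 3.14, 3.14].

### API

Orientations are given as [roll, pitch, yaw] about the fixed x, y, z axes, in that order (R = Rz(yaw) Ry(pitch) Rx(roll)).
In Python, from cell import env gives the robot as it stands.
- The arm moves only by the tool carry_out, never from a script. Its argument "series" is a list of rows, each a list of 5 numbers: the shift along the tool's x, y, z in m, then the turn about the tool's z in degrees, then the opening, from 0 (shut) to 1 (fully open). A call has 1 to 20 rows; each row is the pose to reach, as a shift and turn from the pose commanded when the call began, along the tool's axes at that moment; what a row does not reach only later rows make up. A row lasts 1/8 s, in which the tool goes at most 62.5 mm and 10.7 degrees, less where a joint would pass 70% of its speed; a pose out of reach is approached as far as the arm can. A call with a gripper value outside its range is refused whole. The fingers move at their own pace and stop on an object; the grip force is fixed at half the most. Time passes only in rows, so rows that repeat a pose let the fingers close. It gives the time, the measured TCP pose, the force, the opening and the grip force at its end, in the units of the state.
- env.state(): the state, without advancing time (a new reading comes with each control period).
- env.read_camera(name): name is "side" or "top" or "wrist"; returns (picture, depth): 480x640x3 uint8, red, green, blue; 480x640 float32, mm along the optical axis (not along the pixel's ray), 0 where there is no reading.
- env.get_calibration(name): a dict with "intrinsics" (3x3 intrinsics, pixels), "cam_to_world" (4x4, takes a point from camera to world coordinates); the wrist camera has in their place "T_tool_cam" (4x4, takes a point from camera to tool coordinates, whose origin is the TCP and whose axes are the flange's). Camera axes: x right, y up, looking along -z (the intrinsics and any distortion apply to the point x, -y, -z); pixel columns grow to the right and rows downward; lengths in mm; the calibration is good to about 2 mm. A picture is of the moment at which its call begins: read the wrist's pose just before it. get_calibration takes no time and is no camera call.
- env.job_done(): hands the job in; it is judged then, once.
The state is a dict: "t": time; "joints": joint angles; "qvel": joint speeds; "tau": joint torques, N m; "eef_pos": TCP position; "tcp_rot": TCP orientation; "ft_force": force on the tool from outside, world axes, zero at the start; "moment": the same for the moment, N m; "opening": opening from 0.0 (shut) to 1.0 (fully open); "grip_force": force on a finger pad.
Only numpy, scipy, OpenCV 4.12 (cv2) and the standard library are available. Lean on these libraries where they do the work, as an engineer would, in place of code of your own. Each camera call takes 0.05 s, during which the arm holds its last target. There are 200 camera calls.

### The job

Raise the sash of the small carton press right up by its handle and slide the filled carton, lengthwise between the guide rails until it is fully home against the back stop. Then bring the sash down on the carton by its handle and press with a steady 15 N or so for about two seconds so that the flap sticks, without crushing it. Let go, leaving the sash down on the carton, and do not disturb the glue bottle or the spoon.

Things in the scene. Friction and masses are not known exactly. Their poses are not given: they have to be found in the camera images.
- press: Fixed grey carton press with two upright aluminium posts (y -117 and +117 mm, 26 x 34 mm, tops at 250 mm, open above). Origin on the bench straight below the sash, midway between the posts; x points from the loading side to the back stop, y along the sash, z up. Bed top 20 mm above the origin, x -205 to +115 mm, 130 mm wide. Sash 204 mm wide, 20 mm thick.
- sash (a joint): Height of the sliding sash in m: 0 lowest, 0.110 at its upper stop. It moves straight up and down, is nearly counterbalanced, and stays where it is left by friction in its guides (a few newtons of drag).
- sash_handle (a point): Centre of the sash handle: a black horizontal bar above the sash, along the press's y, 136 mm long, 16 mm thick, 18 mm high, on two 12 mm wide posts 62 mm either side of its centre; its underside is 26 mm above the 20 mm thick top rail. 195 mm above the press origin with the sash at 0. Free from above.
- foot: Black rubber presser foot under the sash (30 mm along the press's x, 90 mm along y, 12 mm thick), origin at the centre of its sole. It is sprung: it gives way upwards into the sash by up to 18 mm when it presses on something. With the sash at 0 its sole is 15 mm above the bed, and it rises with the sash.
- carton: Filled, closed cardboard carton, loose, 160 mm long (its x), 60 mm wide (y), 56 mm high, about 0.35 kg, origin at the centre of its underside. Either end may go first. Fully home, its origin stands on the bed 20 mm short of the sash line (press x -20 mm).
- glue: White glue bottle, 52 mm across, 150 mm high, standing loose; bystander. Origin at the centre of its underside.
- spoon: Pale grey-green serving spoon, 210 mm long, lying loose; bystander.
- mouth (a point): Loading end of the guide rails, midway between them, on the bed's top. Two steel rails run from here 260 mm along the press's x; they rise 12 mm above the bed and leave 76 mm between them.
- stop (a point): Foot of the back stop's front face, on the bed's top, on the centre line: an upright steel plate across the rails, 35 mm high.

How it is judged:
By the outcome, as a careful person would: the job done as asked, in the order asked, and still so for the second after the job is handed in, with the robot touching nothing.
It also fails if it takes over 72 s, if anything falls off the work surface, if the arm or the gripper's body presses on something with over 40 N, if the wrist force passes 120 N, or if a joint passes its speed limit or range.

## Working session

There is one attempt and no reset: what is moved stays moved. The work goes in short steps, Python scripts to look and compute and a tool call to move; the robot and the scene stay as the last step left them, time stands still between calls to the robot, and variables do not carry over. Pictures are saved under pics/ and viewed, at most 10 in all, crops included, and the job is handed in when it is done.

Besides the shell and the picture viewer there is one more tool, called after "Call:" as name(argument=value, ...), one argument or row to a line, values as JSON. carry_out: Moves the arm, as the interface text tells. Its arguments: {"type":"object","properties":{"series":{"type":"array","items":{"type":"array","items":{"type":"number"}}}},"required":["series"]}

```bash
ls; mkdir -p pics
cat > h.py <<'E'
import numpy as np, cv2
from cell import env
def grab(n):
    s=env.state(); p,d=env.read_camera(n); c=env.get_calibration(n)
    return s,p,d,c
def save(n,p): cv2.imwrite(n,p[:,:,::-1])
def cloud(d,c):
    K=np.array(c["intrinsics"]);T=np.array(c["cam_to_world"])
    v,u=np.mgrid[:480,:640]
    x=(u-K[0,2])/K[0,0]*d; y=(v-K[1,2])/K[1,1]*d
    P=np.stack([x,-y,-d,np.ones_like(d)],-1)
    return (P@T.T)[...,:3]
E
python3 - <<'E'
from h import *
for n in("top","side"):
    s,p,d,c=grab(n); save(f"pics/{n}0.png",p); np.savez(f"{n}0.npz",p=p,d=d)
    print(n,{k:np.round(v,3).tolist() if not isinstance(v,str) else v for k,v in c.items()}, (d>0).mean())
print(s)
E
```

```text
pics
top {'intrinsics': [[524.753, 0.0, 319.019], [0.0, 524.753, 242.225], [0.0, 0.0, 1.0]], 'cam_to_world': [[0.026, 0.998, -0.057, 525.766], [-1.0, 0.027, 0.008, 12.207], [0.01, 0.056, 0.998, 1176.825], [0.0, 0.0, 0.0, 1.0]]} 0.9959440104166667
side {'intrinsics': [[530.218, 0.0, 331.403], [0.0, 530.218, 245.384], [0.0, 0.0, 1.0]], 'cam_to_world': [[0.94, 0.256, -0.227, 321.57], [-0.342, 0.724, -0.599, -721.572], [0.011, 0.641, 0.768, 1079.174], [0.0, 0.0, 0.0, 1.0]]} 0.9958756510416666
{'t': 0.05, 'joints': array([ 1.00238972e+00,  4.91552980e-01,  1.55940935e+00,  2.50352556e-05,
        1.09165769e+00, -1.05615747e-01]), 'qvel': array([ 4.76564819e-04, -2.10323358e-03, -8.34405337e-05,  5.71465372e-04,
        2.58352381e-04, -3.47088916e-04]), 'tau': array([ 9.74218128e-04, -6.14227438e+01, -2.58919054e+01,  6.94796350e-02,
        4.69594204e-02, -7.44777935e-06]), 'eef_pos': array([279.00634596, 559.24724941, 404.17953085]), 'tcp_rot': array([-3.14057335e+00, -1.30385241e-04,  2.67879018e+00]), 'ft_force': array([ 0.07110206,  0.38897164, -0.74451547]), 'moment': array([ 0.00190766, -0.01230531, -0.0289009 ]), 'grip_force': 0.0, 'opening': 1.0034736018755908}
```

View pics/top0.png

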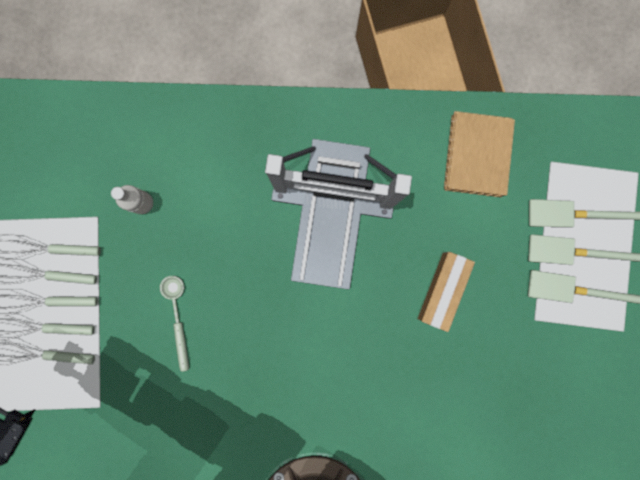

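View pics/side0.png

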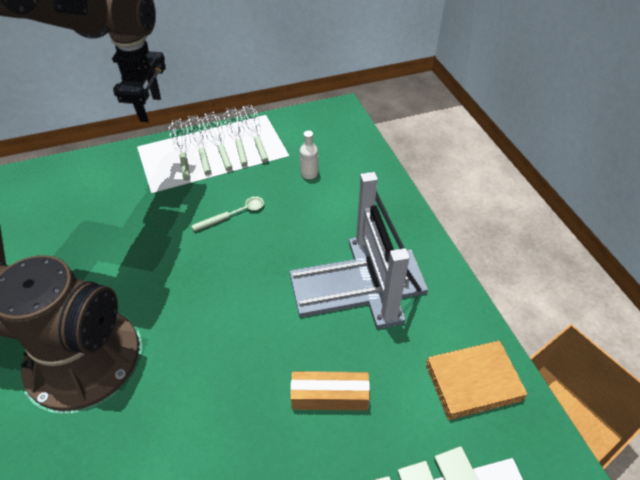

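The top view shows the press with post tops at about (276,165) and (402,185), its mouth at about (322,287), and the carton at about (447,291). The bottle is at (130,200) and the spoon at (177,320), both well away from the work. Next I'll measure from depth.

```bash
cat > m.py <<'E'
from h import *
def rect(P):
    (c,s,a)=cv2.minAreaRect(P[:,:2].astype(np.float32)); return np.round(c,1),np.round(s,1),round(a,2)
for n in("top","side"):
    f=np.load(n+"0.npz");c=env.get_calibration(n);W=cloud(f["d"],c);z=W[...,2]
    def sel(x0,x1,y0,y1,z0,z1):
        m=(W[...,0]>x0)&(W[...,0]<x1)&(W[...,1]>y0)&(W[...,1]<y1)&(z>z0)&(z<z1)
        m=cv2.morphologyEx(m.astype(np.uint8),cv2.MORPH_OPEN,np.ones((2,2))) >0
        return W[m]
    P=sel(250,520,-330,-120,48,64); print(n,"carton",rect(P),np.median(P[:,2]))
    P=sel(450,800,-200,150,240,260)
    for nm,q in(("L",P[P[:,1]>-20]),("R",P[P[:,1]<-20])):
        if len(q)>5: print("post",nm,rect(q),q.mean(0).round(1),len(q))
    P=sel(350,800,-150,80,14,26); print("bed",rect(P),np.median(P[:,2]))
    P=sel(350,620,-150,80,27,36); print("rails",rect(P),len(P))
    P=sel(450,800,-200,150,180,236); h,e=np.histogram(P[:,2],range(180,240,4));print("mid",list(zip(e,h)))
    g=f["p"].astype(int).max(-1)
    m=(g<45)&(W[...,0]>450)&(W[...,0]<800)&(abs(W[...,1]+40)<90)&(z>150)
    Q=W[m]; print("handle",rect(Q),len(Q),np.percentile(Q[:,2],[5,25,50,75,95]).round(1),Q.mean(0).round(1))
    t=sel(300,900,-500,-380,-20,20); print("bench",np.median(t[:,2]))
    if n=="top":
        for nm,b in(("bottle",(500,700,250,500,60,200)),("spoon",(200,450,200,340,6,40))): 
            q=sel(*b); print(nm,rect(q))
E
python3 m.py
```

```text
top carton (array([ 462.2, -159.7]), array([347.1, 118.1]), 88.49) 54.66174924908046
post L (array([628.6,  61. ]), array([224.9,  34.6]), 16.66) [712.4  85.9 252.8] 284
post R (array([ 706.2, -169.9]), array([ 37.3, 105.4]), 38.18) [ 687.8 -148.3  228.1] 286
bed (array([643.8, -38.6]), array([310.3, 228.1]), 1.83) 18.570591599592376
rails (array([562.6, -13.6]), array([ 92.7, 123.6]), 82.95) 339
mid [(np.int64(180), np.int64(17)), (np.int64(184), np.int64(13)), (np.int64(188), np.int64(16)), (np.int64(192), np.int64(41)), (np.int64(196), np.int64(44)), (np.int64(200), np.int64(139)), (np.int64(204), np.int64(378)), (np.int64(208), np.int64(69)), (np.int64(212), np.int64(18)), (np.int64(216), np.int64(12)), (np.int64(220), np.int64(10)), (np.int64(224), np.int64(15)), (np.int64(228), np.int64(5)), (np.int64(232), np.int64(8))]
handle (array([614.9, -16.3]), array([127.4, 184. ]), 83.0) 128 [196.5 203.  204.7 205.9 208.5] [691.9 -26.9 234.3]
bench -0.6930113992991664
bottle (array([618.2, 232.2]), array([474.3,  52. ]), 73.46)
spoon (array([461.3, 194.5]), array([133.6, 362.9]), 39.69
[... 290 characters left out ...]
), array([868.2, 323.2]), 76.45) 20.893241290204514
rails (array([ 482.1, -349.7]), array([799.5, 130.7]), 75.94) 316
mid [(np.int64(180), np.int64(45)), (np.int64(184), np.int64(54)), (np.int64(188), np.int64(50)), (np.int64(192), np.int64(57)), (np.int64(196), np.int64(63)), (np.int64(200), np.int64(77)), (np.int64(204), np.int64(212)), (np.int64(208), np.int64(173)), (np.int64(212), np.int64(48)), (np.int64(216), np.int64(37)), (np.int64(220), np.int64(45)), (np.int64(224), np.int64(45)), (np.int64(228), np.int64(31)), (np.int64(232), np.int64(11))]
handle (array([699.5, -28.3]), array([132.3,  14.1]), 82.68) 334 [187.8 204.7 207.1 208.7 210.5] [698.6 -30.7 205.1]
bench 1.2206752403844803
```

```bash
sed -i 's/np.ones((2,2))/np.ones((3,3))/' m.py; sed -i 's/(g<45)&/(g<45)\&(z<260)\&/' m.py; python3 m.py | grep -v mid
```

```text
top carton (array([ 472.6, -269.2]), array([ 60.7, 119.3]), 69.39) 54.77045843233395
post L (array([715.7,  88.3]), array([26. , 34.4]), 83.5) [715.2  88.2 248.5] 281
post R (array([ 686.5, -143.4]), array([26.1, 34.5]), 81.89) [ 685.8 -143.   248.4] 280
bed (array([646.5, -38.6]), array([312.1, 224.1]), 5.88) 18.57350707359899
rails (array([559. , -10.2]), array([ 92. , 110.9]), 82.57) 261
handle (array([699.8, -26.7]), array([127.4,  13.1]), 82.98) 124 [196.4 202.8 204.6 205.7 207.9] [697.3 -28.1 203.9]
bench -0.7419409429589905
bottle (array([668.8, 398.4]), array([45.5, 51.8]), 68.86)
spoon (array([375.4, 303.1]), array([146.6,  20.5]), 11.95)
side carton (array([ 473.5, -267.3]), array([ 63.2, 119.7]), 69.33) 56.75968449436209
post L (array([716.1,  90.5]), array([30.6, 33.3]), 83.04) [714.9  86.7 249.3] 162
post R (array([ 687. , -142.4]), array([28.8, 34.1]), 82.41) [ 685.8 -144.7  249.5] 224
bed (array([645.1, -37.6]), array([310.3, 223.6]), 4.38) 20.854073205234272
rails (array([559. ,  -7.2]), array([ 96.3, 109.7]), 82.97) 222
handle (array([699.5, -28.3]), array([132.3,  14.1]), 82.68) 334 [187.8 204.7 207.1 208.7 210.5] [698.6 -30.7 205.1]
bench 1.18072063802083
```

```bash
sed -i 's/250,520,-330,-120,48,64/250,620,-400,-150,48,64/' m.py; python3 m.py | grep carton
cat >> h.py <<'E'
from scipy.spatial.transform import Rotation as R
O=np.array([701.3,-26.8]); YAW=-7.15
def press(x,y=0):
    a=np.radians(YAW); return O+[x*np.cos(a)-y*np.sin(a),x*np.sin(a)+y*np.cos(a)]
def plan(x,y,zg,ty,s=None):
    """shift (m, tool axes) and turn (deg) to put grasp point at x,y,zg with tool y at ty deg (mod 180)"""
    s=s or env.state(); M=R.from_euler("xyz",s["tcp_rot"]).as_matrix()
    sh=M.T@(np.array([x,y,zg+171])-s["eef_pos"])/1000
    cur=np.degrees(np.arctan2(M[1,1],M[0,1])); t=-((ty-cur+90)%180-90)
    print("t",round(s["t"],2),"pos",s["eef_pos"].round(1),"F",s["ft_force"].round(1),"op",round(s["opening"],3),"grip",round(s["grip_force"],1),"tooly",cur.round(2),"shift",sh.round(4),"turn",t.round(2))
E
python3 -c "
from h import *
plan(*press(0),260,YAW)
plan(*press(0),195,YAW)"
```

```text
top carton (array([ 491.8, -276.5]), array([ 61.1, 160.2]), 69.58) 54.82993208475523
side carton (array([ 492.5, -274.3]), array([ 63.4, 160.1]), 69.87) 56.75602146942413
t 0.1 pos [279.  559.2 404.2] F [ 0.3 -0.8  0.6] op 1.002 grip 0.0 tooly 63.48 shift [-0.6395 -0.3359 -0.0265] turn 70.63
t 0.1 pos [279.  559.2 404.2] F [ 0.3 -0.8  0.6] op 1.002 grip 0.0 tooly 63.48 shift [-0.6395 -0.3358  0.0385] turn 70.63
```

Call:
carry_out(
  series=[
    [0,0,-0.06,0,1],
    [-0.64,-0.336,-0.06,70.6,1],
    [-0.64,-0.336,-0.06,70.6,1],
    [-0.64,-0.336,-0.06,70.6,1],
    [-0.64,-0.336,-0.06,70.6,1],
    [-0.64,-0.336,-0.06,70.6,1],
    [-0.64,-0.336,-0.06,70.6,1],
    [-0.64,-0.336,-0.06,70.6,1],
    [-0.64,-0.336,-0.06,70.6,1],
    [-0.64,-0.336,-0.06,70.6,1],
    [-0.64,-0.336,-0.06,70.6,1],
    [-0.64,-0.336,-0.06,70.6,1],
    [-0.64,-0.336,-0.06,70.6,1],
    [-0.64,-0.336,-0.06,70.6,1],
    [-0.64,-0.336,-0.06,70.6,1],
    [-0.64,-0.336,-0.06,70.6,1],
  ],
)

```text
t: 2.1
eef_pos: [701.2, -26.0, 465.1]
tcp_rot: [3.141, -0.0, 1.448]
ft_force: [0.1, 0.4, -0.5]
opening: 1.003
grip_force: 0.0
```

```bash
python3 -c "
from h import *
plan(*press(0),195,YAW)"
```

```text
t 2.1 pos [701.2 -26.  465.1] F [ 0.1  0.4 -0.5] op 1.003 grip 0.0 tooly -7.05 shift [-0.0008  0.0002  0.099 ] turn 0.1
```

Call:
carry_out(
  series=[
    [-0.001,0,0.04,0,1],
    [-0.001,0,0.07,0,1],
    [-0.001,0,0.085,0,0.6],
    [-0.001,0,0.099,0,0.6],
    [-0.001,0,0.099,0,0.4],
    [-0.001,0,0.099,0,0],
    [-0.001,0,0.099,0,0],
    [-0.001,0,0.099,0,0],
    [-0.001,0,0.099,0,0],
    [-0.001,0,0.099,0,0],
  ],
)

```text
t: 3.35
eef_pos: [701.6, -28.1, 365.8]
tcp_rot: [3.142, -0.0, 1.447]
ft_force: [1.0, -0.5, -0.1]
opening: 0.215
grip_force: 0.0
```

Call:
carry_out(
  series=[
    [0,0,0,0,0],
    [0,0,0,0,0],
    [0,0,0,0,0],
    [0,0,0,0,0],
  ],
)

```text
t: 3.85
eef_pos: [701.1, -28.1, 365.4]
tcp_rot: [-3.139, 0.0, 1.447]
ft_force: [-6.0, 0.1, 0.6]
opening: 0.167
grip_force: 30.0
```

Call:
carry_out(
  series=[
    [0,0,-0.008,0,0],
    [0,0,-0.018,0,0],
    [0,0,-0.03,0,0],
    [0,0,-0.042,0,0],
    [0,0,-0.054,0,0],
    [0,0,-0.066,0,0],
    [0,0,-0.078,0,0],
    [0,0,-0.088,0,0],
    [0,0,-0.096,0,0],
    [0,0,-0.102,0,0],
    [0,0,-0.106,0,0],
    [0,0,-0.108,0,0],
    [0,0,-0.109,0,0],
    [0,0,-0.11,0,0],
    [0,0,-0.11,0,0],
  ],
)

```text
t: 5.72
eef_pos: [701.6, -28.1, 472.6]
tcp_rot: [-3.135, -0.0, 1.447]
ft_force: [-4.3, 0.1, -27.5]
opening: 0.17
grip_force: 30.0
```

Call:
carry_out(
  series=[
    [0,0,0.001,0,0],
    [0,0,0.002,0,0],
    [0,0,0.002,0,0.5],
    [0,0,0.002,0,0.5],
    [0,0,0.002,0,0.5],
    [0,0,0.002,0,0.5],
    [0,0,-0.03,0,0.8],
    [0,0,-0.09,0,1],
    [0,0,-0.09,0,1],
  ],
)

```text
t: 6.85
eef_pos: [700.8, -27.9, 571.2]
tcp_rot: [3.133, -0.0, 1.447]
ft_force: [-0.4, 0.1, -0.4]
opening: 0.758
grip_force: 0.0
```

Run:
```python
from h import *
s,p,d,c=grab("side"); W=cloud(d,c); 
m=(p.max(-1)<50)&(abs(W[...,0]-701)<60)&(abs(W[...,1]+27)<75)&(W[...,2]>250)&(W[...,2]<330)
print(m.sum(),np.percentile(W[m][:,2],[25,50,75,95]),W[m].mean(0)); save("pics/side1.png",p)
plan(492.2,-275.4,100,69.6)
```

```text
434 [308.64461556 313.30594718 315.04850749 316.83463494] [697.78595584 -37.95712383 309.64133205]
t 6.9 pos [701.1 -28.  568. ] F [ 0.2 -0.3 -1.4] op 0.801 grip 0.0 tooly -7.12 shift [-0.2713 -0.178   0.2962] turn -76.72
```

View pics/side1.png

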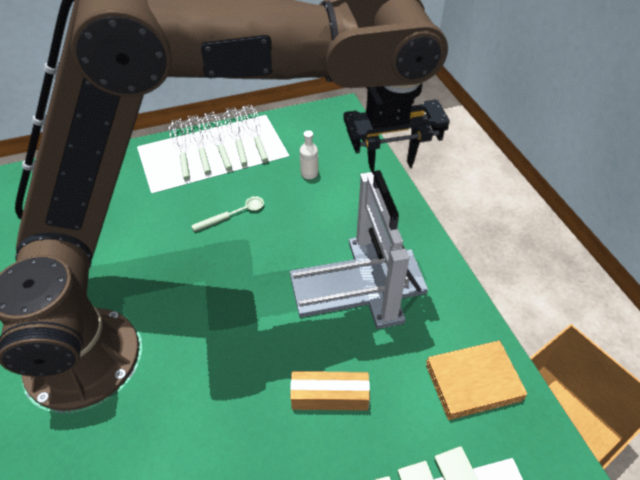

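The side view shows the sash raised, with the handle at about (385,200). The handle top sits near 314 mm, which matches the upper stop. Now I'll go to the carton.

Call:
carry_out(
  series=[
    [-0.271,-0.178,0.1,-76.7,1],
    [-0.271,-0.178,0.1,-76.7,1],
    [-0.271,-0.178,0.1,-76.7,1],
    [-0.271,-0.178,0.2,-76.7,1],
    [-0.271,-0.178,0.25,-76.7,1],
    [-0.271,-0.178,0.296,-76.7,1],
    [-0.271,-0.178,0.296,-76.7,1],
    [-0.271,-0.178,0.296,-76.7,1],
    [-0.271,-0.178,0.296,-76.7,1],
    [-0.271,-0.178,0.296,-76.7,1],
    [-0.271,-0.178,0.296,-76.7,1],
    [-0.271,-0.178,0.296,-76.7,1],
  ],
)

```text
t: 8.4
eef_pos: [491.7, -274.6, 270.7]
tcp_rot: [-3.141, 0.002, 2.786]
ft_force: [-0.9, -0.0, 0.3]
opening: 0.998
grip_force: 0.0
```

```bash
python3 -c "
from h import *
plan(492.2,-275.4,38,69.6)"
```

```text
t 8.4 pos [ 491.7 -274.6  270.7] F [-0.9 -0.   0.3] op 0.998 grip 0.0 tooly 69.61 shift [-0.0007 -0.0006  0.0617] turn 0.01
```

Call:
carry_out(
  series=[
    [-0.001,-0.001,0.03,0,1],
    [-0.001,-0.001,0.055,0,1],
    [-0.001,-0.001,0.062,0,1],
    [-0.001,-0.001,0.062,0,0.8],
    [-0.001,-0.001,0.062,0,0.7],
    [-0.001,-0.001,0.062,0,0.5],
    [-0.001,-0.001,0.062,0,0.5],
    [-0.001,-0.001,0.062,0,0.5],
    [-0.001,-0.001,0.062,0,0.5],
    [-0.001,-0.001,0.062,0,0.5],
    [-0.001,-0.001,0.062,0,0.5],
  ],
)

```text
t: 9.78
eef_pos: [492.1, -276.2, 208.2]
tcp_rot: [3.142, 0.001, 2.785]
ft_force: [-1.2, 1.3, 6.2]
opening: 0.635
grip_force: 30.0
```

Call:
carry_out(
  series=[
    [0,0,-0.02,0,0.5],
    [0,0,-0.06,0,0.5],
    [0,0,-0.09,0,0.5],
    [0,0,-0.09,0,0.5],
  ],
)

```text
t: 10.28
eef_pos: [492.0, -276.3, 299.2]
tcp_rot: [-3.141, 0.003, 2.785]
ft_force: [0.1, -0.5, -3.3]
opening: 0.63
grip_force: 30.0
```

```bash
python3 -c "
from h import *
plan(*press(-132),100,YAW+90)"
```

```text
t 10.28 pos [ 492.  -276.3  299.2] F [ 0.1 -0.5 -3.3] op 0.63 grip 30.0 tooly 69.59 shift [0.0195 0.2766 0.0279] turn -13.26
```

Call:
carry_out(
  series=[
    [0.002,0.03,0,-1,0.5],
    [0.005,0.07,0,-4,0.5],
    [0.01,0.12,0,-7,0.5],
    [0.014,0.17,0,-10,0.5],
    [0.017,0.22,0,-12,0.5],
    [0.019,0.26,0.01,-13.2,0.5],
    [0.0195,0.277,0.02,-13.3,0.5],
    [0.0195,0.277,0.03,-13.3,0.5],
    [0.0195,0.277,0.03,-13.3,0.5],
  ],
)

```text
t: 11.4
eef_pos: [569.9, -10.8, 266.4]
tcp_rot: [-3.142, -0.002, 3.016]
ft_force: [-0.5, -0.5, -2.7]
opening: 0.631
grip_force: 30.0
```

Run:
```python
from h import *
s,p,d,c=grab("side"); save("pics/side2.png",p)
plan(*press(-132),57.5,YAW+90,s)
```

```text
t 11.4 pos [569.9 -10.8 266.4] F [-0.5 -0.5 -2.7] op 0.631 grip 30.0 tooly 82.83 shift [-0.0004  0.0005  0.0379] turn -0.02
```

View pics/side2.png

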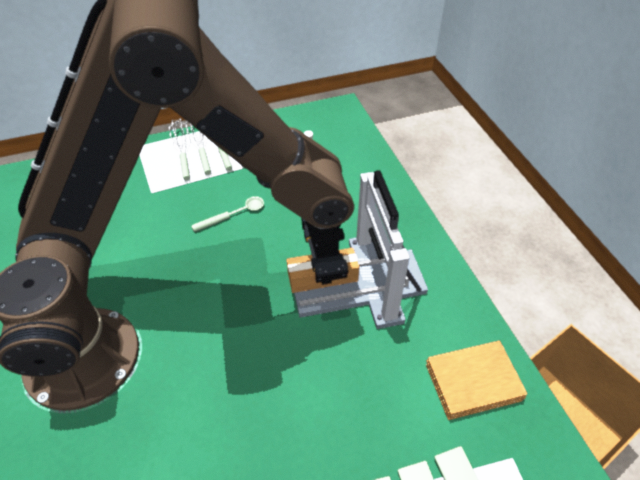

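The carton is held level above the bed, at about (325,270), short of the sash and in line with the rails. I'll lower it.

Call:
carry_out(
  series=[
    [0,0,0.012,0,0.5],
    [0,0,0.022,0,0.5],
    [0,0,0.03,0,0.5],
    [0,0,0.034,0,0.5],
    [0,0,0.036,0,0.5],
    [0,0,0.038,0,0.5],
    [0,0,0.038,0,0.5],
  ],
)

```text
t: 12.32
eef_pos: [570.3, -9.8, 229.8]
tcp_rot: [3.142, 0.0, 3.017]
ft_force: [-0.1, 0.0, -2.3]
opening: 0.633
grip_force: 30.0
```

Call:
carry_out(
  series=[
    [0,0,0.001,0,0.5],
    [0,0,0.002,0,0.5],
    [0,0,0.002,0,0.5],
  ],
)

```text
t: 12.7
eef_pos: [570.3, -9.8, 228.2]
tcp_rot: [3.141, 0.0, 3.017]
ft_force: [-2.8, 1.2, 5.0]
opening: 0.629
grip_force: 30.0
```

Call:
carry_out(
  series=[
    [0,0,0,0,0.85],
    [0,0,0,0,0.85],
    [0,0,0,0,0.85],
    [0,0,-0.02,0,0.85],
    [0,0,-0.05,0,0.85],
    [0.04,0,-0.05,0,0.5],
    [0.08,0,-0.05,0,0],
    [0.12,0,-0.05,0,0],
    [0.12,0,-0.03,0,0],
    [0.12,0,0.002,0,0],
    [0.12,0,0.002,0,0],
    [0.12,0,0.002,0,0],
    [0.12,0,0.002,0,0],
    [0.12,0,0.002,0,0],
    [0.12,0,0.002,0,0],
  ],
)

```text
t: 14.58
eef_pos: [451.2, 5.0, 226.1]
tcp_rot: [3.142, 0.001, 3.017]
ft_force: [-0.3, -0.7, 0.3]
opening: 0.005
grip_force: 0.0
```

Run:
```python
from h import *
s,p,d,c=grab("top"); W=cloud(d,c); save("pics/top3.png",p)
plan(*press(-250),53,YAW+90,s); plan(*press(-111),53,YAW+90,s)
```

```text
t 14.57 pos [451.2   5.  226.1] F [-0.3 -0.7  0.3] op 0.005 grip 0.0 tooly 82.88 shift [-0.0021 -0.0005  0.0021] turn 0.03
t 14.57 pos [451.2   5.  226.1] F [-0.3 -0.7  0.3] op 0.005 grip 0.0 tooly 82.88 shift [-0.1411 -0.0005  0.0022] turn 0.03
```

View pics/top3.png

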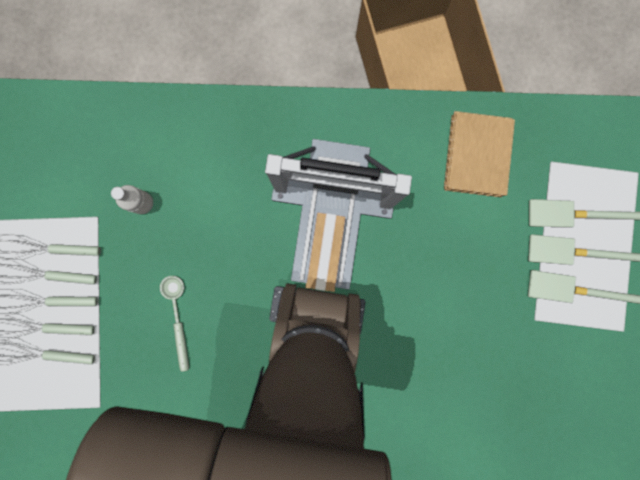

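The carton is on the bed between the rails, from about (332,213) to (320,290), and the fingers are behind it. I'll push it in.

Call:
carry_out(
  series=[
    [-0.01,0,0.002,0,0],
    [-0.02,0,0.002,0,0],
    [-0.028,0,0.002,0,0],
    [-0.036,0,0.002,0,0],
    [-0.046,0,0.002,0,0],
    [-0.056,0,0.002,0,0],
    [-0.066,0,0.002,0,0],
    [-0.076,0,0.002,0,0],
    [-0.086,0,0.002,0,0],
    [-0.096,0,0.002,0,0],
    [-0.104,0,0.002,0,0],
    [-0.11,0,0.002,0,0],
    [-0.116,0,0.002,0,0],
    [-0.121,0,0.002,0,0],
    [-0.126,0,0.002,0,0],
    [-0.13,0,0.002,0,0],
    [-0.132,0,0.002,0,0],
    [-0.132,0,0.002,0,0],
  ],
)

```text
t: 16.88
eef_pos: [582.4, -11.3, 223.8]
tcp_rot: [3.142, 0.001, 3.017]
ft_force: [-0.6, 0.4, -0.3]
opening: 0.003
grip_force: 0.1
```

Call:
carry_out(
  series=[
    [-0.002,0,0,0,0],
    [-0.004,0,0,0,0],
    [-0.004,0,0,0,0],
  ],
)

```text
t: 17.25
eef_pos: [586.4, -11.8, 223.7]
tcp_rot: [3.142, 0.001, 3.017]
ft_force: [-1.0, -0.3, 0.4]
opening: 0.004
grip_force: 0.3
```

Call:
carry_out(
  series=[
    [-0.002,0,0,0,0],
    [-0.004,0,0,0,0],
    [-0.004,0,0,0,0],
  ],
)

```text
t: 17.62
eef_pos: [590.1, -12.3, 223.8]
tcp_rot: [3.142, -0.001, 3.017]
ft_force: [-3.8, 0.7, 2.9]
opening: 0.003
grip_force: 2.2
```

Call:
carry_out(
  series=[
    [-0.001,0,0,0,0],
    [-0.002,0,0,0,0],
    [-0.002,0,0,0,0],
  ],
)

```text
t: 18.0
eef_pos: [590.8, -12.4, 223.8]
tcp_rot: [3.142, -0.005, 3.018]
ft_force: [-14.6, 1.1, 10.8]
opening: 0.007
grip_force: 7.5
```

Call:
carry_out(
  series=[
    [0.01,0,0,0,0],
    [0.05,0,0,0,0],
    [0.1,0,-0.02,0,0],
    [0.1,0,-0.08,0,0],
    [0.1,0,-0.14,0,0.5],
    [0.1,0,-0.2,0,0.5],
    [0.1,0,-0.26,0,0.5],
    [0.1,0,-0.32,0,0.5],
    [0.1,0,-0.32,0,0.5],
  ],
)

```text
t: 19.12
eef_pos: [492.4, -0.1, 548.0]
tcp_rot: [3.142, 0.009, 3.017]
ft_force: [-0.4, -0.6, -0.2]
opening: 0.466
grip_force: 0.0
```

Run:
```python
from h import *
a=np.radians(YAW)
for n in("side","top"):
    s,p,d,c=grab(n); W=cloud(d,c); save(f"pics/{n}4.png",p)
    V=W[...,:2]-O; X=V[...,0]*np.cos(a)+V[...,1]*np.sin(a); Y=-V[...,0]*np.sin(a)+V[...,1]*np.cos(a)
    P=p.astype(int)
    m=(abs(X+20)<140)&(abs(Y)<50)&(W[...,2]>66)&(W[...,2]<86)
    m=cv2.morphologyEx(m.astype(np.uint8),cv2.MORPH_OPEN,np.ones((3,3)))>0
    print(n,m.sum(),"X",np.percentile(X[m],[1,99]).round(1),"Y",np.percentile(Y[m],[2,98]).round(1))
plan(*press(0),305,YAW)
```

```text
side 1059 X [-98.6  17.7] Y [-30.   28.8]
top 1289 X [-99.6  -5.1] Y [-30.2  27.2]
t 19.23 pos [ 4.926e+02 -2.000e-01  5.437e+02] F [ 0.9 -0.7 -1. ] op 0.49 grip 0.0 tooly 82.88 shift [-0.2103 -0.0006  0.068 ] turn -89.97
```

View pics/side4.png

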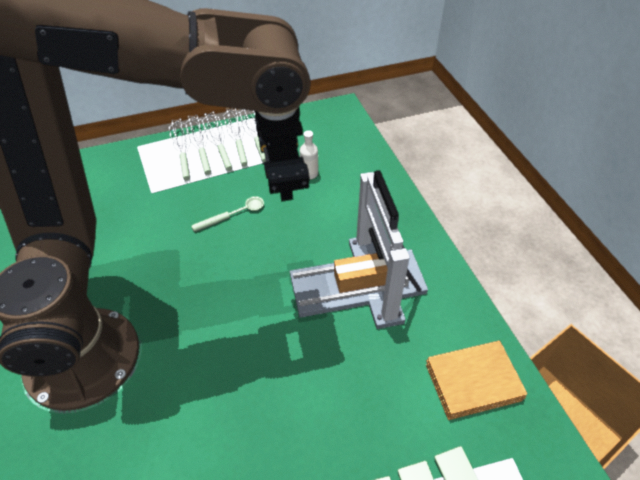

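The carton is home (rear face at press x ≈ -99) and the sash is up. I'll go to the handle.

Call:
carry_out(
  series=[
    [0,0,0,10,0.6],
    [-0.05,0,0,20,0.6],
    [-0.1,0,0,31,0.6],
    [-0.15,0,0,42,0.6],
    [-0.21,-0.001,0,53,0.6],
    [-0.21,-0.001,0,64,0.6],
    [-0.21,-0.001,0,75,0.6],
    [-0.21,-0.001,0,86,0.6],
    [-0.21,-0.001,0,90,0.6],
    [-0.21,-0.001,0,90,0.6],
    [-0.21,-0.001,0,90,0.6],
  ],
)

```text
t: 20.6
eef_pos: [701.4, -27.3, 542.6]
tcp_rot: [-3.14, -0.0, 1.449]
ft_force: [-0.0, -0.3, -0.2]
opening: 0.597
grip_force: 0.0
```

```bash
python3 -c "
from h import *
plan(*press(0),305,YAW)"
```

```text
t 20.6 pos [701.4 -27.3 542.6] F [-0.  -0.3 -0.2] op 0.597 grip 0.0 tooly -6.99 shift [ 0.0004 -0.0001  0.0666] turn 0.16
```

Call:
carry_out(
  series=[
    [0,0,0.03,0,0.6],
    [0,0,0.055,0,0.6],
    [0,0,0.067,0,0.5],
    [0,0,0.067,0,0.3],
    [0,0,0.067,0,0],
    [0,0,0.067,0,0],
    [0,0,0.067,0,0],
    [0,0,0.067,0,0],
    [0,0,0.067,0,0],
    [0,0,0.067,0,0],
    [0,0,0.067,0,0],
    [0,0,0.067,0,0],
  ],
)

```text
t: 22.1
eef_pos: [700.9, -27.2, 476.8]
tcp_rot: [-3.141, -0.0, 1.447]
ft_force: [-4.6, 0.5, 1.6]
opening: 0.163
grip_force: 30.0
```

Call:
carry_out(
  series=[
    [0,0,0.005,0,0],
    [0,0,0.012,0,0],
    [0,0,0.02,0,0],
    [0,0,0.028,0,0],
    [0,0,0.035,0,0],
    [0,0,0.042,0,0],
    [0,0,0.048,0,0],
    [0,0,0.053,0,0],
    [0,0,0.058,0,0],
    [0,0,0.06,0,0],
    [0,0,0.062,0,0],
  ],
)

```text
t: 23.48
eef_pos: [700.9, -27.2, 414.7]
tcp_rot: [-3.14, -0.0, 1.447]
ft_force: [-6.5, 0.7, 1.6]
opening: 0.163
grip_force: 30.0
```

Call:
carry_out(
  series=[
    [0,0,0.002,0,0],
    [0,0,0.004,0,0],
    [0,0,0.006,0,0],
  ],
)

```text
t: 23.85
eef_pos: [700.9, -27.2, 408.8]
tcp_rot: [-3.141, -0.0, 1.447]
ft_force: [-5.7, 0.7, 1.3]
opening: 0.166
grip_force: 30.0
```

Call:
carry_out(
  series=[
    [0,0,0.001,0,0],
    [0,0,0.002,0,0],
    [0,0,0.003,0,0],
  ],
)

```text
t: 24.22
eef_pos: [700.8, -27.2, 406.3]
tcp_rot: [-3.141, -0.0, 1.447]
ft_force: [-6.9, 0.3, 5.4]
opening: 0.172
grip_force: 30.0
```

Call:
carry_out(
  series=[
    [0,0,0.001,0,0],
    [0,0,0.002,0,0],
  ],
)

```text
t: 24.48
eef_pos: [700.8, -27.2, 404.6]
tcp_rot: [-3.141, -0.0, 1.447]
ft_force: [-7.4, 1.3, 8.7]
opening: 0.166
grip_force: 30.0
```

Call:
carry_out(
  series=[
    [0,0,0.002,0,0],
    [0,0,0.003,0,0],
  ],
)

```text
t: 24.72
eef_pos: [700.7, -27.1, 402.2]
tcp_rot: [3.141, -0.0, 1.447]
ft_force: [-9.5, 0.6, 12.1]
opening: 0.165
grip_force: 30.0
```

Call:
carry_out(
  series=[
    [0,0,0.002,0,0],
    [0,0,0.003,0,0],
    [0,0,0.003,0,0],
    [0,0,0.003,0,0],
  ],
)

```text
t: 25.22
eef_pos: [700.7, -27.1, 399.6]
tcp_rot: [3.141, 0.0, 1.447]
ft_force: [-9.7, 0.9, 12.5]
opening: 0.166
grip_force: 30.0
```

Call:
carry_out(
  series=[
    [0,0,0.001,0,0],
    [0,0,0.0015,0,0],
    [0,0,0.0015,0,0],
  ],
)

```text
t: 25.6
eef_pos: [700.6, -27.1, 398.5]
tcp_rot: [3.141, 0.0, 1.447]
ft_force: [-11.8, 1.4, 15.3]
opening: 0.169
grip_force: 30.0
```

Call:
carry_out(
  series=[
    [0,0,0.0005,0,0],
    [0,0,0.0005,0,0],
    [0,0,0.0005,0,0],
    [0,0,0.0005,0,0],
    [0,0,0.0005,0,0],
    [0,0,0.0005,0,0],
    [0,0,0.0005,0,0],
    [0,0,0.0005,0,0],
    [0,0,0.0005,0,0],
    [0,0,0.0005,0,0],
  ],
)

```text
t: 26.85
eef_pos: [700.6, -27.1, 398.1]
tcp_rot: [3.141, 0.0, 1.447]
ft_force: [-11.3, 0.0, 15.4]
opening: 0.168
grip_force: 30.0
```

Call:
carry_out(
  series=[
    [0,0,0,0,0],
    [0,0,0,0,0],
    [0,0,0,0,0],
    [0,0,0,0,0],
    [0,0,0,0,0],
    [0,0,0,0,0],
    [0,0,0,0,0],
    [0,0,0,0,0],
  ],
)

```text
t: 27.85
eef_pos: [700.6, -27.1, 398.2]
tcp_rot: [3.141, 0.0, 1.447]
ft_force: [-11.3, 1.8, 17.0]
opening: 0.166
grip_force: 30.0
```

Call:
carry_out(
  series=[
    [0,0,-0.001,0,0],
    [0,0,-0.002,0,0],
    [0,0,-0.003,0,0],
    [0,0,-0.004,0,0],
    [0,0,-0.004,0,0],
  ],
)

```text
t: 28.48
eef_pos: [700.8, -27.1, 401.0]
tcp_rot: [-3.142, -0.0, 1.447]
ft_force: [-8.5, 0.7, 8.5]
opening: 0.168
grip_force: 30.0
```

Call:
carry_out(
  series=[
    [0,0,-0.001,0,0],
    [0,0,-0.002,0,0],
    [0,0,-0.0025,0,0],
    [0,0,-0.0025,0,0],
  ],
)

```text
t: 28.98
eef_pos: [700.8, -27.1, 402.9]
tcp_rot: [-3.141, -0.0, 1.447]
ft_force: [-6.5, 0.3, 5.3]
opening: 0.166
grip_force: 30.0
```

Call:
carry_out(
  series=[
    [0,0,-0.001,0,0],
    [0,0,-0.0015,0,0],
    [0,0,-0.0015,0,0],
    [0,0,-0.0015,0,0.6],
    [0,0,-0.0015,0,0.6],
    [0,0,-0.0015,0,0.6],
    [0,0,-0.0015,0,0.6],
    [0,0,-0.0015,0,0.6],
    [0,0,-0.02,0,0.6],
    [0,0,-0.06,0,0.6],
    [0,0,-0.12,0,0.6],
    [0,0,-0.18,0,0.6],
    [0,0,-0.18,0,0.6],
  ],
)

```text
t: 30.6
eef_pos: [699.7, -27.0, 589.3]
tcp_rot: [3.131, -0.0, 1.447]
ft_force: [0.6, -0.5, -0.1]
opening: 0.604
grip_force: 0.0
```

Run:
```python
from h import *
s,p,d,c=grab("side"); save("pics/side5.png",p); W=cloud(d,c)
m=(p.max(-1)<50)&(abs(W[...,0]-701)<60)&(abs(W[...,1]+27)<75)&(W[...,2]>200)&(W[...,2]<330)
print(np.percentile(W[m][:,2],[50,75,95]), s["t"],s["eef_pos"],s["ft_force"])
```

```text
[242.89355213 244.5186474  246.20425067] 30.6 [699.73651597 -26.98106232 589.25334792] [ 0.55678731 -0.51497199 -0.14601387]
```

View pics/side5.png

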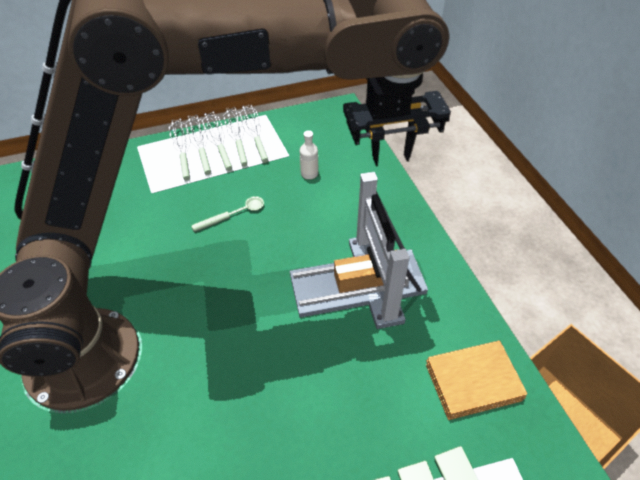

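The picture shows the sash down on the carton, with the handle at about (383,220). Its height puts the sash at about 39.5 mm, below the 41 mm contact height, so the foot is still touching the carton. The bottle and spoon haven't moved and the gripper is clear.

```bash
python3 -c "
from cell import env
print(env.job_done())"
```

```text
the job is handed in; nothing more can be done
None
```

The job is handed in at about 31 s: the carton is home against the back stop, was pressed at about 15–17 N (wrist reading) for a little over two seconds, and the sash is left down on it, with the glue bottle and spoon untouched.

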